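# Feed the granulator from a hanging tub

### The job

Lift the blue tub of blue-and-white plastic offcuts up off its hanging rail and tip all four offcuts into the granulator's steel feed hopper, spilling none. Then set the empty tub down upright on the wooden board without dropping it; leave the grey tub and its scraps hanging and everything else where it is.

Things in the scene. Friction and masses are not known exactly. Their poses are not given: they have to be found in the camera images.
- blue_tub: Blue tub with a yellow fin and rims, hung on the stand beside the grey one (either place), 0.16 kg, 100 mm wide (y), 80 high, walls 4. Origin: on its underside, 45 mm before the back wall's outer face; z up, -x to its pouring front. Flat floor x -30 to 45 mm. On its back a hook lip (x 45 to 66, top z 84; leg x 62 to 66 down to z 58) hangs over the upper bar: lift over 25 mm, then draw off to -x.
- blue_tub_grip (a point): Point to grip on the blue tub's yellow upright fin, at (22, 0, 104) mm in the tub's frame, axes as the tub's. The fin stands at the middle of the back wall, 14 mm thick (along y), from x = 3 to 45 mm, clear above the rim from z = 84 to 125 mm: close on it along the tub's y from above.
- blue_tub_lip (a point): Middle of the blue tub's pouring lip, at (-95, 0, 47) mm in the tub's frame; from here the front wall slopes down at 35 degrees from level to the floor's front edge at (-30, 0, 0). Tip the tub forwards by about 70 degrees to empty it over this lip.
- blue_tub_mid (a point): Middle of the blue tub's inside, at (-10, 0, 30) mm in the tub's frame; the offcuts lie within about 55 mm of it.
- offcut1: Blue-and-white marbled plastic offcut, 27 x 23 x 18 mm, slippery, about 15 g, starts on the floor of the blue tub; origin: centre of its underside as it starts.
- offcut2: Blue-and-white marbled plastic offcut, 24 x 26 x 20 mm, slippery, about 15 g, starts on the floor of the blue tub; origin: centre of its underside as it starts.
- offcut3: Blue-and-white marbled plastic offcut, 26 x 22 x 22 mm, slippery, about 15 g, starts on the floor of the blue tub; origin: centre of its underside as it starts.
- offcut4: Blue-and-white marbled plastic offcut, 23 x 24 x 19 mm, slippery, about 15 g, starts on the floor of the blue tub; origin: centre of its underside as it starts.
- stand: Fixed steel stand: two level bars 12 mm thick, 370 mm long along its y between posts 200 mm high. Origin on the table below the upper bar's middle; front is -x. Upper bar's axis x = 0, z = 189 mm; lower bar's x = -4.5, z = 133 mm. Two tubs hang side by side at y = +85 and -85 mm, their origins at x = -55, z = 115 mm, facing as the stand does.
- hopper: Fixed square steel feed hopper with a green rim, open above: mouth 220 x 220 mm inside at z = 134 mm (rim 12 mm wide, 244 mm over all), narrowing to a closed floor 124 x 124 mm at z = 16 mm. Origin: centre of its foot on the table, sides along its x and y.
- hopper_mouth (a point): Centre of the hopper's mouth, at the height of its rim (134 mm above the table).
- board: Fixed brown wooden board lying on the green cutting mat, 190 (x) x 170 (y) x 20 mm; origin: centre of its underside, so its top is 20 mm above its origin and 23 mm above the table.
- grey_tub: Grey tub with a white fin and white rims, of the same shape as the blue one, hanging beside it on the stand: leave it.
- scrap1: Grey marbled scrap 27 x 23 x 18 mm in the grey tub: leave it.
- scrap2: Grey marbled scrap 24 x 26 x 20 mm in the grey tub: leave it.
- blue_tile: Finished white-and-blue tile on a black mould plate, 130 x 90 x 12 mm, lying on the table; origin: centre of underside: leave it.
- grey_tile: Finished white-and-grey tile on a black mould plate, 130 x 90 x 12 mm, lying on the table; origin: centre of underside: leave it.
- pellet_jar: Clear jar with a black cap, 80 mm wide, 110 mm high; origin: centre of underside: leave it.
- scraper: Flat metal spatula lying on the table, about 280 mm long, wooden handle: leave it.
- mug: White ceramic mug, 80 mm wide, 90 mm high; origin: centre of underside: leave it.

How it is judged (in metres and radians):
On the way, in this order (a step that is already met when the one before it is completed fails the run):
1. the blue tub is off the stand, at least 80 mm from where it hung, with all four offcuts still in it (distance of blue_tub from where it was at the start of the episode above 0.08 m and contact force between blue_tub and stand below 0.1 N and distance between each of offcut1, offcut2, offcut3, offcut4 and blue_tub_mid below 0.095 m), for 0.2 s.
2. all four offcuts are in the hopper (height (world z) of each of offcut1, offcut2, offcut3, offcut4 below 0.115 m and x of offcut1 in the frame of hopper between -0.105 and 0.105 m and y of offcut1 in the frame of hopper between -0.105 and 0.105 m and x of offcut2 in the frame of hopper between -0.105 and 0.105 m and y of offcut2 in the frame of hopper between -0.105 and 0.105 m and x of offcut3 in the frame of hopper between -0.105 and 0.105 m and y of offcut3 in the frame of hopper between -0.105 and 0.105 m and x of offcut4 in the frame of hopper between -0.105 and 0.105 m and y of offcut4 in the frame of hopper between -0.105 and 0.105 m), for 0.2 s.
At the end, for the whole second after the job is handed in: All four offcuts lie inside the hopper; the blue tub stands upright (within 0.08 rad) and at rest on the board's top, its origin within 80 mm (board x) and 70 mm (board y) of the board's centre; the grey tub, its scraps and the other things are within 40 mm of where they started (all of step 2 and z of blue_tub in the frame of board between 0.015 and 0.025 m and angle between blue_tub's own z axis and vertical below 0.08 rad and x of blue_tub in the frame of board between -0.08 and 0.08 m and y of blue_tub in the frame of board between -0.07 and 0.07 m and linear speed of blue_tub below 0.02 m/s and distance of each of grey_tub, scrap1, scrap2, blue_tile, grey_tile, pellet_jar, scraper, mug from where it was at the start of the episode below 0.04 m); the robot touches nothing.
It fails at once if an offcut is spilled beside the hopper ((height (world z) of offcut1 below 0.05 m and horizontal distance between offcut1 and hopper above 0.16 m) or (height (world z) of offcut2 below 0.05 m and horizontal distance between offcut2 and hopper above 0.16 m) or (height (world z) of offcut3 below 0.05 m and horizontal distance between offcut3 and hopper above 0.16 m) or (height (world z) of offcut4 below 0.05 m and horizontal distance between offcut4 and hopper above 0.16 m)).
It fails at once if the blue tub is dropped: it falls faster than 0.6 m/s out of the grip (linear speed of blue_tub above 0.6 m/s and contact force between the fingers and blue_tub below 0.1 N).
It fails at once if the grey tub, its scraps or another bystander is moved by more than 40 mm (distance of any of grey_tub, scrap1, scrap2, blue_tile, grey_tile, pellet_jar, scraper, mug from where it was at the start of the episode above 0.04 m).
It also fails if it takes over 54 s, if anything falls off the work surface, if the arm or the gripper's body presses on something with over 40 N, if the wrist force passes 120 N, or if a joint passes its speed limit or range.

### The arm

A 6-joint arm with a two-finger parallel gripper is mounted at the origin on the work surface. World frame = base frame: x ahead of the robot, y to its left, z up, the work surface at z = 0. Lengths are in mm, angles in rad, forces in N, time in s.
With the tool pointing down it reaches from about 300 to 875 mm from the base axis. Payload 4.2 kg.
Tool frame: the origin (TCP) lies between the finger pads; the fingertips stand 22 mm ahead of it and the grasp point (between the pads) lies 3 mm ahead of it; z points along the fingers, y is the line along which they close (so a half turn about z gives the same grasp; the last joint's range is limited). The gripper opens to 85 mm and grips with 20 to 120 N. Pads are 22 mm wide; open, the fingers measure 114 mm over their backs; the gripper's body (76 mm by 85 mm) begins 54 mm behind the grasp point. The pads swing forward as they close: fully open they stand 13 mm farther back than shut.
Start: joints at [-1.191, 0.32, 1.565, -0, 1.257, -0.02], TCP at [223.813, -529.667, 253.338] pointing down, gripper open.
Joint ranges: [-3.11, 3.11], [-0.84, 2.01], [0.21, 2.61], [-1.34, 4.49], [0.05, 2.63], [-2.56, 2.56]. Speed limits (rad/s): [2.57, 2.57, 3.14, 3.14, 3.14, 3.14].

### API

Orientations are given as a rotation vector (axis times angle).
In Python, from cell import robot gives the robot as it stands.
- The arm moves only by the tool step_arm, never from a script. Its argument "commands" is a list of rows, each an object with "xyz": the shift along the tool's x, y, z in units of 25 mm (1.0 is 25 mm), a list of three; "roll": the turn about the tool's z in units of 10 degrees (1.0 is 10 degrees); "hand": the opening, from -1 (shut) to 1 (fully open). In form: [{"xyz": [dx, dy, dz], "roll": roll, "hand": hand}, ...]. A call has exactly 8 rows; each row shifts and turns the commanded pose from where the row before left it, along the tool's axes as they then stand; what a row does not reach is not made up. A row lasts 1/8 s, in which the tool goes at most 62.5 mm and 10.7 degrees, less where a joint would pass 70% of its speed; a pose out of reach is approached as far as the arm can. A call with a number of a shift or a turn outside -1 to 1 is refused whole. A call with a gripper value outside its range is refused whole. The fingers move at their own pace and stop on an object; "squeeze" is the grip in N (left out, the last holds). Time passes only in rows, so rows that do not move let the fingers close, or fill a call up. It gives the time, the measured TCP pose, the force, the opening and the grip force at its end, in the units of the state.
- robot.read_state(): the state, without advancing time (a new reading comes with each control period).
- robot.get_image(name): name is "scene" or "top" or "wrist"; returns the picture (480x640x3 uint8, red, green, blue); there is no depth.
- robot.camera_model(name): a dict with "camera_matrix" (3x3 intrinsics, pixels), "position" and "attitude" of the camera in the world. Camera axes: x right, y down, z forward; pixel columns grow to the right and rows downward; lengths in mm; the calibration is good to about 2 mm. A picture is of the moment at which its call begins: read the wrist's pose just before it. camera_model takes no time and is no camera call; for the wrist camera it gives the pose at the moment of the call.
- robot.sign_off(): hands the job in; it is judged then, once.
The state is a dict: "clock": time; "joint_positions": joint angles; "qvel": joint speeds; "effort": joint torques, N m; "tool_pos": TCP position; "eef_rot": TCP orientation; "wrist_force": force on the tool from outside, world axes, zero at the start; "torque": the same for the moment, N m; "finger_gap": finger opening in mm; "grip_force": force on a finger pad.
Only numpy, scipy, OpenCV 4.12 (cv2) and the standard library are available. Lean on these libraries where they do the work, as an engineer would, in place of code of your own. Each camera call takes 0.05 s, during which the arm holds its last target. There are 200 camera calls.

## Working session

There is one attempt and no reset: what is moved stays moved. The work goes in short steps, Python scripts to look and compute and a tool call to move; the robot and the scene stay as the last step left them, time stands still between calls to the robot, and variables do not carry over. Pictures are saved under pics/ and viewed, at most 10 in all, crops included, and the job is handed in when it is done.

Besides the shell and the picture viewer there is one more tool, called after "Emit:" by a JSON object that holds its "op" and its "data", one argument or row to a line. step_arm: Moves the arm, as the interface text tells. Its arguments: {"type":"object","properties":{"commands":{"type":"array","items":{"type":"object","properties":{"xyz":{"type":"array","items":{"type":"number","minimum":-1,"maximum":1}},"roll":{"type":"number","minimum":-1,"maximum":1},"hand":{"type":"number"}}}},"squeeze":{"type":"number"}},"required":["commands"]}

```bash
mkdir -p pics; ls; python3 - <<'E'
from cell import robot
import cv2,numpy as np
print(robot.read_state())
for n in ("scene","top"):
    cv2.imwrite(f"pics/{n}0.png",robot.get_image(n)[:,:,::-1])
    print(n,robot.camera_model(n))
E
```

```text
pics
{'clock': 0.0, 'joint_positions': array([-1.19098730e+00,  3.20290102e-01,  1.56564854e+00,  3.80496560e-06,
        1.25738661e+00, -1.99602792e-02]), 'qvel': array([-1.27288502e-04, -3.18637073e-04,  2.03070711e-03, -8.61094322e-04,
        6.24121620e-04, -6.38649874e-05]), 'effort': array([-1.86117519e-03, -4.15528142e+01, -2.34164858e+01, -6.38722440e-05,
        8.09723890e-03, -1.11303189e-05]), 'tool_pos': array([ 223.65965051, -529.26020968,  252.49508598]), 'eef_rot': array([-3.07737094e+00, -6.23442538e-01,  4.81183097e-04]), 'wrist_force': array([ 0.1460633 ,  0.39761042, -0.61735811]), 'torque': array([-0.00429786,  0.02090641, -0.00580875]), 'grip_force': 0.0, 'finger_gap': 85.48508656186027}
scene {'camera_matrix': array([[505.13134042,   0.        , 321.05053058],
       [  0.        , 505.13134042, 250.06311517],
       [  0.        ,   0.        ,   1.        ]]), 'position': array([1441.28727188,   28.77533975, 1511.84247954]), 'attitude': array([-1.86901043, -1.93541905,  0.54280523])}
top {'camera_matrix': array([[530.12756356,   0.        , 317.65472324],
       [  0.        , 530.12756356, 238.76784421],
       [  0.        ,   0.        ,   1.        ]]), 'position': array([ 237.84218518,   26.99516722, 1602.12909355]), 'attitude': array([-2.05708977,  2.15118072, -0.24961851])}
```

View pics/scene0.png

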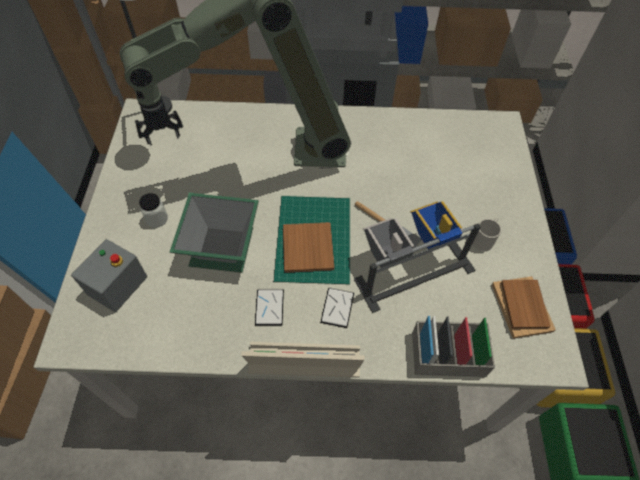

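View pics/top0.png

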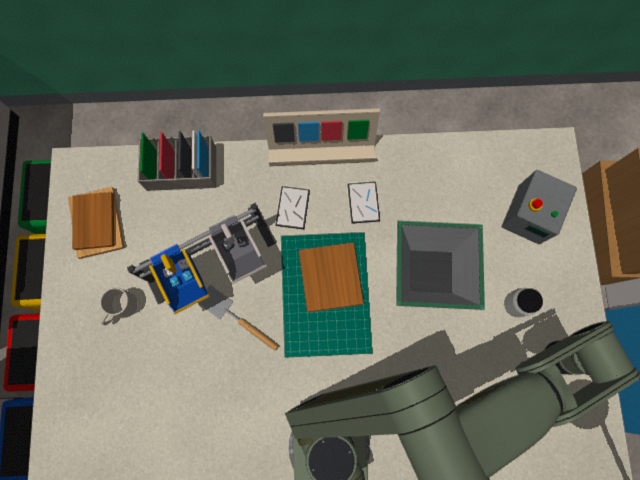

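The scene view shows the stand at the right, with the blue tub near (437,222). In the top view the tub is near (178,277), the board near (331,277) and the hopper near (440,265). I'll zoom in on the top view.

```bash
cat > h.py <<'E'
import numpy as np,cv2
from scipy.spatial.transform import Rotation as R
def ray(m,u,v):
    d=R.from_rotvec(m["attitude"]).as_matrix()@np.linalg.inv(m["camera_matrix"])@[u,v,1]
    return m["position"],d
def at(m,uv,z):
    p,d=ray(m,*uv); return p+d*(z-p[2])/d[2]
def proj(m,P):
    r=R.from_rotvec(m["attitude"]).as_matrix()
    q=(np.atleast_2d(P)-m["position"])@r@m["camera_matrix"].T
    return q[:,:2]/q[:,2:]
E
python3 - <<'E'
import cv2
t=cv2.imread("pics/top0.png")
cv2.imwrite("pics/a.png",cv2.resize(t[195:325,120:300],None,fx=4.4,fy=4.4,interpolation=cv2.INTER_CUBIC))
cv2.imwrite("pics/b.png",cv2.resize(t[210:330,280:500],None,fx=3.6,fy=3.6,interpolation=cv2.INTER_CUBIC))
E
```

```text
(no output)
```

View pics/a.png

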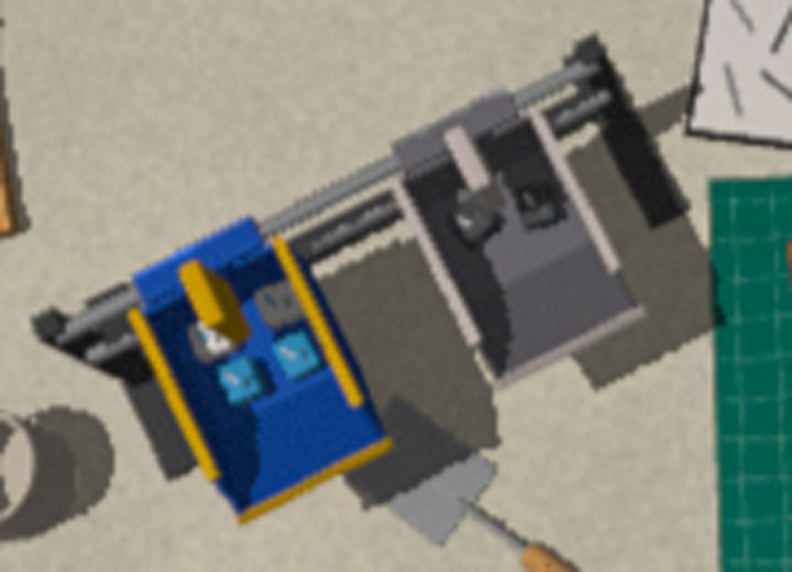

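View pics/b.png

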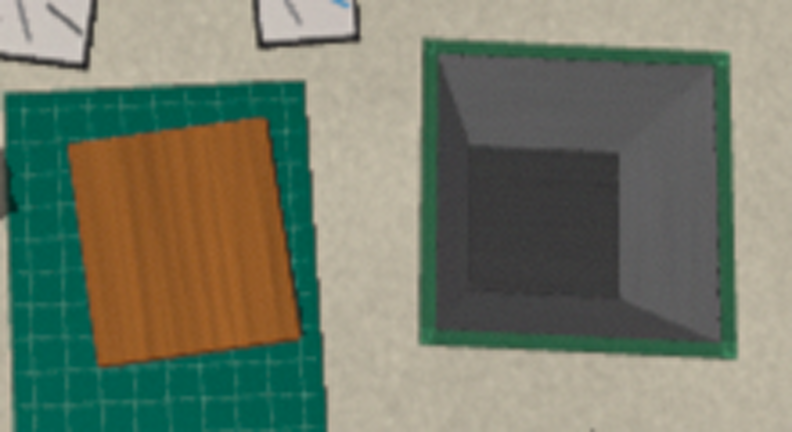

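The crops show the blue tub at the stand's left place (y=+85). Its lip corners are at crop (242,520) and (390,445), and the grey tub's are at (500,385) and (640,312). The board's corners and the hopper's rim are sharp enough to fit.

```bash
python3 - <<'E'
from h import *
from cell import robot
from scipy.optimize import least_squares
m=robot.camera_model("top")
A=np.array([[242,520],[390,445],[500,385],[640,312],[255,220],[135,275],[513,91],[395,147]])/4.4+[120,195]
S=np.array([[-150,135,162],[-150,35,162],[-150,-35,162],[-150,-135,162],[11,35,199],[11,135,199],[11,-135,199],[11,-35,199]])
H=np.array([[424,38],[730,54],[737,358],[420,345]])/3.6+[280,210]
B=np.array([[68,144],[266,117],[302,340],[99,367]])/3.6+[280,210]
HS=np.array([[122,122,134],[122,-122,134],[-122,-122,134],[-122,122,134]])
BS=np.array([[95,85,23],[95,-85,23],[-95,-85,23],[-95,85,23]])
def fit(P,uv,x0):
    W=lambda p:P@R.from_euler('z',p[2]).as_matrix().T+[p[0],p[1],0]
    r=least_squares(lambda p:(proj(m,W(p))-uv).ravel(),x0,x_scale=[100,100,1])
    print(r.x.round(3),np.degrees(r.x[2]).round(1)); print(r.fun.reshape(-1,2).round(1).tolist()); return r.x
s=fit(S,A,[600,400,.4]);h=fit(HS,H,[550,-300,0]);b=fit(BS,B,[550,0,0])
c=lambda p,q:(R.from_euler('z',p[2]).as_matrix()@q+[p[0],p[1],0]).round(1)
print("tub origin",c(s,[-55,85,115]),"grip",c(s,[-33,85,219]),"fin top back",c(s,[-10,85,240]))
g=c(s,[-10,85,240]),c(s,[-52,85,240])
print((proj(m,g)-[120,195])*4.4)
from scipy.spatial.transform import Rotation
print(Rotation.from_rotvec(robot.read_state()["eef_rot"]).as_matrix().round(3))
E
```

```text
[5.75488e+02 3.39409e+02 4.39000e-01] 25.1
[[1.1, -0.1], [1.1, -0.3], [-0.7, 1.5], [0.3, 1.3], [3.9, -3.3], [-2.8, 1.1], [1.7, -2.0], [-4.5, 1.7]]
[ 4.88253e+02 -3.35242e+02 -9.20000e-02] -5.3
[[-0.1, -0.0], [0.1, -0.5], [0.2, 0.5], [-0.2, -0.1]]
[ 4.84114e+02 -2.98610e+01  9.40000e-02] 5.4
[[-0.0, -0.0], [0.2, -0.0], [0.0, -0.2], [-0.2, 0.2]]
tub origin [489.6 393.  115. ] grip [509.5 402.3 219. ] fin top back [530.3 412.1 240. ]
[[192.94043619 259.02666603]
 [221.82424868 320.66927576]]
[[ 0.921  0.389 -0.001]
 [ 0.389 -0.921  0.002]
 [ 0.    -0.002 -1.   ]]
```

```bash
python3 - <<'E'
from h import *
from cell import robot
from scipy.optimize import least_squares
m=robot.camera_model("top")
A=np.array([[242,520],[390,445],[500,385],[640,312],[195,247],[454,119]])/4.4+[120,195]
S=np.array([[-150,135,162],[-150,35,162],[-150,-35,162],[-150,-135,162],[11,85,199],[11,-85,199]])
W=lambda p:S@R.from_euler('z',p[2]).as_matrix().T+[p[0],p[1],0]
r=least_squares(lambda p:(proj(m,W(p))-A).ravel(),[575,339,.44],x_scale=[100,100,1])
s=r.x;print(s,np.degrees(s[2]),r.fun.reshape(-1,2).round(1).tolist())
c=lambda q:(R.from_euler('z',s[2]).as_matrix()@q+[s[0],s[1],0]).round(1)
print("origin",c([-55,85,115]),"grip",c([-33,85,219]))
E
```

```text
[5.75915347e+02 3.40161933e+02 4.42133529e-01] 25.332385208183954 [[1.0, -0.2], [1.0, -0.5], [-0.8, 1.2], [0.1, 0.9], [0.4, -1.1], [-1.7, -0.4]]
origin [489.8 393.5 115. ] grip [509.7 402.9 219. ]
```

Emit:
{"op": "step_arm", "data": {
  "commands": [
    {"xyz": [0.78, -0.93, -0.25], "roll": 0, "hand": 1},
    {"xyz": [0.78, -0.93, -0.25], "roll": 0, "hand": 1},
    {"xyz": [0.78, -0.93, -0.25], "roll": 0, "hand": 1},
    {"xyz": [0.78, -0.93, -0.25], "roll": 0, "hand": 1},
    {"xyz": [0.78, -0.93, -0.25], "roll": 0, "hand": 1},
    {"xyz": [0.78, -0.93, -0.25], "roll": 0, "hand": 1},
    {"xyz": [0.78, -0.93, -0.25], "roll": 0, "hand": 1},
    {"xyz": [0.78, -0.93, -0.25], "roll": 0, "hand": 1}
  ]
}}

```text
clock: 1.1
tool_pos: [295.1, -296.5, 303.2]
eef_rot: [-3.079, -0.623, 0.0]
wrist_force: [0.3, 0.1, 0.0]
finger_gap: 85.0
grip_force: 0.0
```

Emit:
{"op": "step_arm", "data": {
  "commands": [
    {"xyz": [0.78, -0.93, 0], "roll": 0, "hand": 1},
    {"xyz": [0.78, -0.93, 0], "roll": 0, "hand": 1},
    {"xyz": [0.78, -0.93, 0], "roll": 0, "hand": 1},
    {"xyz": [0.78, -0.93, 0], "roll": 0, "hand": 1},
    {"xyz": [0.78, -0.93, 0], "roll": 0, "hand": 1},
    {"xyz": [0.78, -0.93, 0], "roll": 0, "hand": 1},
    {"xyz": [0.78, -0.93, 0], "roll": 0, "hand": 1},
    {"xyz": [0.78, -0.93, 0], "roll": 0, "hand": 1}
  ]
}}

```text
clock: 2.1
tool_pos: [366.3, -64.5, 303.1]
eef_rot: [-3.079, -0.624, 0.001]
wrist_force: [0.4, 0.5, 0.1]
finger_gap: 85.3
grip_force: 0.0
```

Emit:
{"op": "step_arm", "data": {
  "commands": [
    {"xyz": [0.78, -0.93, 0], "roll": 0, "hand": 1},
    {"xyz": [0.78, -0.93, 0], "roll": 0, "hand": 1},
    {"xyz": [0.78, -0.93, 0], "roll": 0, "hand": 1},
    {"xyz": [0.78, -0.93, 0], "roll": 0, "hand": 1},
    {"xyz": [0.78, -0.93, 0], "roll": 0, "hand": 1},
    {"xyz": [0.78, -0.93, 0], "roll": 0, "hand": 1},
    {"xyz": [0.78, -0.93, 0], "roll": 0, "hand": 1},
    {"xyz": [0.78, -0.93, 0], "roll": 0, "hand": 1}
  ]
}}

```text
clock: 3.1
tool_pos: [437.7, 167.4, 302.9]
eef_rot: [3.079, 0.624, -0.001]
wrist_force: [-0.4, -0.0, 0.0]
finger_gap: 85.0
grip_force: 0.0
```

Emit:
{"op": "step_arm", "data": {
  "commands": [
    {"xyz": [0.78, -0.93, 0], "roll": -0.1, "hand": 1},
    {"xyz": [0.78, -0.93, 0], "roll": -0.15, "hand": 1},
    {"xyz": [0.78, -0.93, 0], "roll": 0, "hand": 1},
    {"xyz": [0.78, -0.93, 0], "roll": 0, "hand": 1},
    {"xyz": [0.78, -0.93, 0], "roll": 0, "hand": 1},
    {"xyz": [0.4, -0.5, 0], "roll": 0, "hand": 1},
    {"xyz": [0, 0, 0], "roll": 0, "hand": 1},
    {"xyz": [0, 0, 0], "roll": 0, "hand": 1}
  ]
}}

```text
clock: 4.1
tool_pos: [481.4, 327.4, 303.2]
eef_rot: [3.064, 0.69, -0.001]
wrist_force: [-1.1, -0.8, 0.5]
finger_gap: 85.4
grip_force: 0.0
```

```bash
python3 - <<'E'
from h import *
from cell import robot
s=robot.read_state();m=robot.camera_model("wrist")
cv2.imwrite("pics/w1.png",robot.get_image("wrist")[:,:,::-1])
np.save("w1.npy",m,allow_pickle=True)
print(s["tool_pos"],s["clock"],s["joint_positions"].round(2),m)
S=[575.9,340.2,.4421]
c=lambda q:R.from_euler('z',S[2]).as_matrix()@q+[S[0],S[1],0]
print(proj(m,[c(q) for q in ([-10,85,240],[-52,85,240],[-150,135,162],[-150,35,162])]))
E
```

```text
[481.36553835 327.42901726 303.23043957] 4.1 [ 0.58  0.31  1.46 -0.    1.38  1.71] {'camera_matrix': array([[366.70422564,   0.        , 320.11081829],
       [  0.        , 366.70422564, 237.6670301 ],
       [  0.        ,   0.        ,   1.        ]]), 'position': array([555.89683756, 362.75302411, 424.60489076]), 'attitude': array([ 2.41307655, -1.52633767, -0.25145076])}
[[202.9651966  116.9793117 ]
 [211.26062027 202.84374608]
 [187.82492589 299.83901181]
 [312.50309195 299.92591455]]
```

View pics/w1.png

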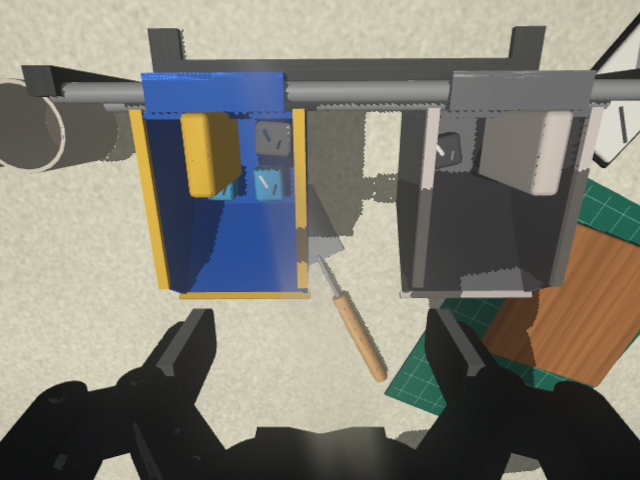

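The wrist view shows the yellow fin's top centred at about (196,114) to (202,195). That is about 4 mm to the left of and 3 mm behind my estimate, so I correct the grip to (510.7, 407.8).

Emit:
{"op": "step_arm", "data": {
  "commands": [
    {"xyz": [0.82, -0.8, 0], "roll": 0, "hand": 1},
    {"xyz": [0.82, -0.8, 0], "roll": 0, "hand": 1},
    {"xyz": [0.8, -0.8, 0], "roll": 0, "hand": 1},
    {"xyz": [0, 0, 0.75], "roll": 0, "hand": 1},
    {"xyz": [0, 0, 0.75], "roll": 0, "hand": 1},
    {"xyz": [0, 0, 0.75], "roll": 0, "hand": 1},
    {"xyz": [0, 0, 0.68], "roll": 0, "hand": 1},
    {"xyz": [0, 0, 0], "roll": 0, "hand": 1}
  ]
}}

```text
clock: 5.15
tool_pos: [510.5, 407.7, 228.7]
eef_rot: [3.063, 0.69, -0.004]
wrist_force: [0.7, -0.5, -0.5]
finger_gap: 85.3
grip_force: 0.0
```

```bash
python3 - <<'E'
from h import *
from cell import robot
s=robot.read_state()
cv2.imwrite("pics/w2.png",robot.get_image("wrist")[:,:,::-1])
print(s["tool_pos"],s["clock"],s["wrist_force"])
E
```

```text
[510.49112163 407.72096381 228.67357217] 5.15 [ 0.72358243 -0.46574097 -0.48834176]
```

View pics/w2.png

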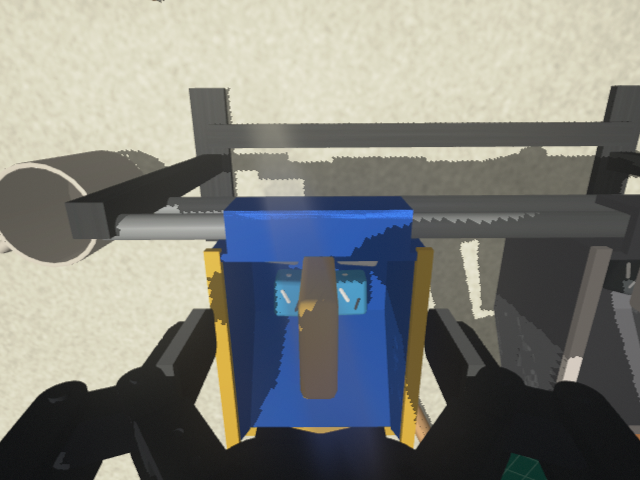

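The fin sits centred between the fingers at column 320, so I close and lift straight up.

Emit:
{"op": "step_arm", "data": {
  "commands": [
    {"xyz": [0, 0, 0], "roll": 0, "hand": 0},
    {"xyz": [0, 0, 0], "roll": 0, "hand": -0.5},
    {"xyz": [0, 0, 0], "roll": 0, "hand": -1},
    {"xyz": [0, 0, 0], "roll": 0, "hand": -1},
    {"xyz": [0, 0, 0], "roll": 0, "hand": -1},
    {"xyz": [0, 0, 0], "roll": 0, "hand": -1},
    {"xyz": [0, 0, -0.3], "roll": 0, "hand": -1},
    {"xyz": [0, 0, -0.3], "roll": 0, "hand": -1}
  ],
  "squeeze": 70
}}

```text
clock: 6.2
tool_pos: [511.0, 408.6, 244.6]
eef_rot: [3.064, 0.691, -0.001]
wrist_force: [1.3, 0.6, -4.0]
finger_gap: 12.6
grip_force: 68.3
```

Emit:
{"op": "step_arm", "data": {
  "commands": [
    {"xyz": [0, 0, -0.4], "roll": 0, "hand": -1},
    {"xyz": [0, 0, -0.5], "roll": 0, "hand": -1},
    {"xyz": [0, 0, -0.5], "roll": 0, "hand": -1},
    {"xyz": [0, 0, -0.5], "roll": 0, "hand": -1},
    {"xyz": [0, 0, -0.4], "roll": 0, "hand": -1},
    {"xyz": [0, 0, -0.2], "roll": 0, "hand": -1},
    {"xyz": [0, 0, 0], "roll": 0, "hand": -1},
    {"xyz": [0, 0, 0], "roll": 0, "hand": -1}
  ]
}}

```text
clock: 7.2
tool_pos: [510.8, 408.6, 306.9]
eef_rot: [3.064, 0.691, -0.002]
wrist_force: [-0.3, 0.2, -2.2]
finger_gap: 12.9
grip_force: 68.7
```

```bash
python3 - <<'E'
from h import *
from cell import robot
s=robot.read_state()
print(s)
cv2.imwrite("pics/w3.png",np.hstack([cv2.resize(robot.get_image("wrist")[:,:,::-1],(400,300)),cv2.resize(robot.get_image("scene")[150:330,320:560,::-1],(400,300))]))
E
```

```text
{'clock': 7.2, 'joint_positions': array([ 6.57145267e-01,  4.24311494e-01,  1.27005431e+00, -8.28123246e-05,
        1.44848024e+00,  1.78453275e+00]), 'qvel': array([ 0.00038703,  0.00111942,  0.00156575, -0.00170001, -0.00016201,
        0.01465276]), 'effort': array([ 2.20977439e-03, -5.03023338e+01, -2.58598852e+01,  9.47677530e-03,
        4.89840866e-02,  1.27841486e-04]), 'tool_pos': array([510.77414339, 408.57729561, 306.915545  ]), 'eef_rot': array([ 3.06410685e+00,  6.90695936e-01, -1.73031052e-03]), 'wrist_force': array([-0.28069753,  0.17033352, -2.2055327 ]), 'torque': array([ 0.02252983, -0.03128082,  0.01382443]), 'grip_force': 68.69041442871094, 'finger_gap': 12.945187558130439}
```

View pics/w3.png

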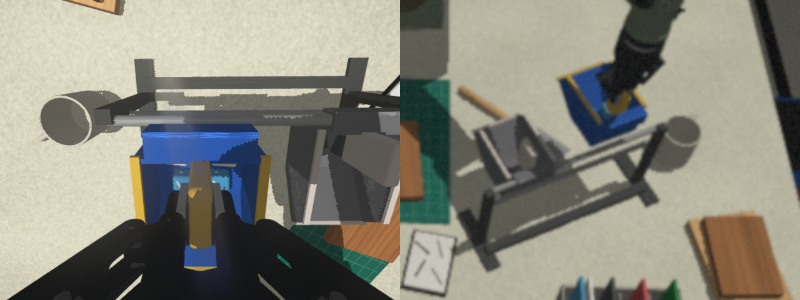

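The tub is clear of the rail and held, and the weight reading of 2.2 N fits. I draw it off forwards and carry it to the hopper.

Emit:
{"op": "step_arm", "data": {
  "commands": [
    {"xyz": [-0.3, 0, -0.15], "roll": 0, "hand": -1},
    {"xyz": [-0.5, 0, -0.15], "roll": 0, "hand": -1},
    {"xyz": [-0.6, 0, -0.15], "roll": 0, "hand": -1},
    {"xyz": [-0.7, 0, -0.15], "roll": 0, "hand": -1},
    {"xyz": [-0.8, 0, -0.15], "roll": 0, "hand": -1},
    {"xyz": [-0.8, 0, -0.15], "roll": 0, "hand": -1},
    {"xyz": [-0.8, 0.2, -0.15], "roll": 0, "hand": -1},
    {"xyz": [-0.6, 0.4, -0.15], "roll": 0, "hand": -1}
  ]
}}

```text
clock: 8.3
tool_pos: [400.7, 339.6, 338.2]
eef_rot: [-3.064, -0.692, -0.001]
wrist_force: [-0.1, -0.1, -1.7]
finger_gap: 12.6
grip_force: 68.7
```

Emit:
{"op": "step_arm", "data": {
  "commands": [
    {"xyz": [-0.2, 0.6, 0], "roll": 0.2, "hand": -1},
    {"xyz": [0, 0.8, 0], "roll": 0.35, "hand": -1},
    {"xyz": [0, 0.9, 0], "roll": 0.45, "hand": -1},
    {"xyz": [0, 0.9, 0], "roll": 0.5, "hand": -1},
    {"xyz": [0, 0.9, 0], "roll": 0.5, "hand": -1},
    {"xyz": [0, 0.9, 0], "roll": 0.5, "hand": -1},
    {"xyz": [0, 0.9, 0], "roll": 0.4, "hand": -1},
    {"xyz": [0, 0.9, 0], "roll": 0.17, "hand": -1}
  ]
}}

```text
clock: 9.3
tool_pos: [431.1, 172.5, 337.4]
eef_rot: [3.138, -0.15, 0.001]
wrist_force: [0.2, 0.0, -3.3]
finger_gap: 13.1
grip_force: 68.7
```

Emit:
{"op": "step_arm", "data": {
  "commands": [
    {"xyz": [0.2, 0.9, 0], "roll": 0, "hand": -1},
    {"xyz": [0.3, 0.9, 0], "roll": 0, "hand": -1},
    {"xyz": [0.3, 0.9, 0], "roll": 0, "hand": -1},
    {"xyz": [0.3, 0.9, 0], "roll": 0, "hand": -1},
    {"xyz": [0.3, 0.9, 0], "roll": 0, "hand": -1},
    {"xyz": [0.3, 0.9, 0], "roll": 0, "hand": -1},
    {"xyz": [0.3, 0.9, 0], "roll": 0, "hand": -1},
    {"xyz": [0.3, 0.9, 0], "roll": 0, "hand": -1}
  ]
}}

```text
clock: 10.3
tool_pos: [471.5, -12.2, 337.4]
eef_rot: [3.138, -0.148, 0.001]
wrist_force: [-0.9, 1.1, -2.8]
finger_gap: 13.0
grip_force: 68.7
```

Emit:
{"op": "step_arm", "data": {
  "commands": [
    {"xyz": [0.25, 0.9, 0], "roll": 0, "hand": -1},
    {"xyz": [0.25, 0.9, 0], "roll": 0, "hand": -1},
    {"xyz": [0.25, 0.9, 0], "roll": 0, "hand": -1},
    {"xyz": [0.25, 0.9, 0], "roll": 0, "hand": -1},
    {"xyz": [0.25, 0.9, 0], "roll": 0, "hand": -1},
    {"xyz": [0.25, 0.9, 0], "roll": 0, "hand": -1},
    {"xyz": [0.25, 0.9, 0], "roll": 0, "hand": -1},
    {"xyz": [0.25, 0.9, 0], "roll": 0, "hand": -1}
  ]
}}

```text
clock: 11.3
tool_pos: [504.4, -196.0, 337.4]
eef_rot: [3.138, -0.148, -0.0]
wrist_force: [0.4, -0.4, -2.6]
finger_gap: 13.0
grip_force: 68.7
```

Emit:
{"op": "step_arm", "data": {
  "commands": [
    {"xyz": [0.25, 0.9, 0], "roll": 0, "hand": -1},
    {"xyz": [0.25, 0.9, 0], "roll": 0, "hand": -1},
    {"xyz": [0.25, 0.9, 0], "roll": 0, "hand": -1},
    {"xyz": [0.25, 0.9, 0], "roll": 0, "hand": -1},
    {"xyz": [0.25, 0.9, 0], "roll": 0, "hand": -1},
    {"xyz": [0.05, 0.7, 0], "roll": 0, "hand": -1},
    {"xyz": [0, 0.4, 0], "roll": 0, "hand": -1},
    {"xyz": [0, 0, 0], "roll": 0, "hand": -1}
  ]
}}

```text
clock: 12.3
tool_pos: [523.7, -337.1, 337.4]
eef_rot: [-3.138, 0.146, 0.0]
wrist_force: [0.7, -0.1, -1.5]
finger_gap: 13.1
grip_force: 68.7
```

```bash
python3 - <<'E'
from h import *
from cell import robot
s=robot.read_state()
print(s["tool_pos"],s["clock"],s["eef_rot"],s["wrist_force"],s["torque"])
cv2.imwrite("pics/w4.png",np.hstack([cv2.resize(robot.get_image("wrist")[:,:,::-1],(400,300)),cv2.resize(robot.get_image("scene")[120:300,100:340,::-1],(400,300))]))
E
```

```text
[ 523.71412154 -337.12460517  337.44129766] 12.3 [-3.13775980e+00  1.46335526e-01  4.59252807e-04] [ 0.70591239 -0.14751967 -1.51027311] [ 0.09504377 -0.04998516  0.02042653]
```

View pics/w4.png

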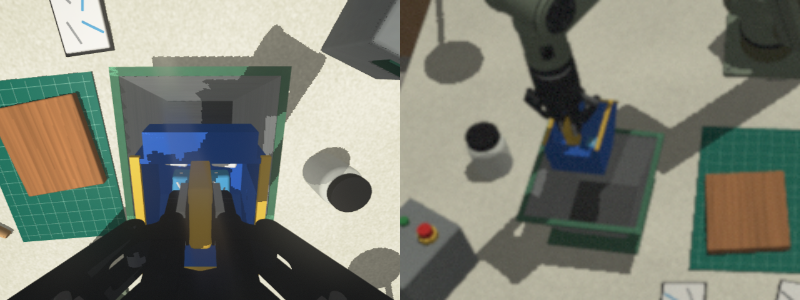

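The tub is level, aligned with the hopper's sides and over its mouth. The tool can't tilt, so I'll lower the tub into the hopper and turn it in the grip by pushing the lip against the hopper's far wall.

Emit:
{"op": "step_arm", "data": {
  "commands": [
    {"xyz": [0, 0, 0.5], "roll": 0, "hand": -1},
    {"xyz": [0, 0, 1], "roll": 0, "hand": -1},
    {"xyz": [0, 0, 1], "roll": 0, "hand": -1},
    {"xyz": [0, 0, 1], "roll": 0, "hand": -1},
    {"xyz": [0, 0, 1], "roll": 0, "hand": -1},
    {"xyz": [0, 0, 1], "roll": 0, "hand": -1},
    {"xyz": [0, 0, 1], "roll": 0, "hand": -1},
    {"xyz": [0, 0, 0.5], "roll": 0, "hand": -1}
  ]
}}

```text
clock: 13.4
tool_pos: [523.1, -335.6, 160.6]
eef_rot: [-3.137, 0.144, 0.004]
wrist_force: [0.1, -0.9, -2.2]
finger_gap: 13.0
grip_force: 68.7
```

Emit:
{"op": "step_arm", "data": {
  "commands": [
    {"xyz": [0, 0, 0], "roll": 0, "hand": -1},
    {"xyz": [0, 0, 0], "roll": 0, "hand": -1},
    {"xyz": [0, 0, 0], "roll": 0, "hand": -1},
    {"xyz": [-0.1, 0, 0], "roll": 0, "hand": -1},
    {"xyz": [-0.1, 0, 0], "roll": 0, "hand": -1},
    {"xyz": [-0.1, 0, 0], "roll": 0, "hand": -1},
    {"xyz": [-0.1, 0, 0], "roll": 0, "hand": -1},
    {"xyz": [0, 0, 0], "roll": 0, "hand": -1}
  ],
  "squeeze": 20
}}

```text
clock: 14.4
tool_pos: [514.5, -335.9, 162.9]
eef_rot: [3.138, -0.146, 0.003]
wrist_force: [2.1, 0.1, -2.0]
finger_gap: 13.1
grip_force: 68.8
```

```bash
python3 - <<'E'
from h import *
from cell import robot
s=robot.read_state()
print(s["tool_pos"],s["clock"],s["wrist_force"],s["torque"],s["grip_force"])
cv2.imwrite("pics/w5.png",np.hstack([cv2.resize(robot.get_image("wrist")[:,:,::-1],(400,300)),cv2.resize(robot.get_image("scene")[120:300,100:340,::-1],(400,300))]))
E
```

```text
[ 514.49553428 -335.90800519  162.93137558] 14.4 [ 2.05800532  0.10744212 -2.00835832] [ 0.01855303 -0.41419276 -0.05692927] 68.76373529434204
```

View pics/w5.png

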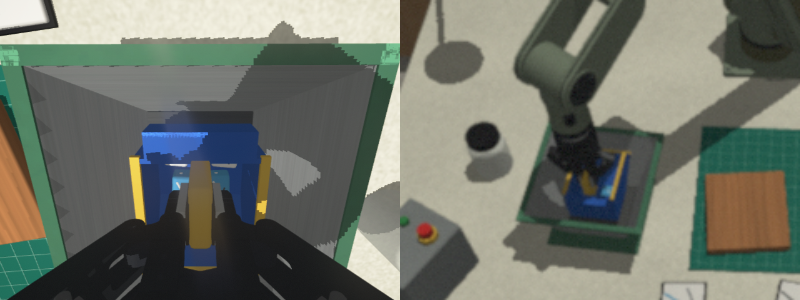

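The tub is upright in the hopper with its lip just touching the far wall, which reads about 2 N. The grip stayed at 69 N, so I ease the hand opening.

Emit:
{"op": "step_arm", "data": {
  "commands": [
    {"xyz": [0, 0, 0], "roll": 0, "hand": -0.75},
    {"xyz": [0, 0, 0], "roll": 0, "hand": -0.75},
    {"xyz": [0, 0, 0], "roll": 0, "hand": -0.74},
    {"xyz": [0, 0, 0], "roll": 0, "hand": -0.74},
    {"xyz": [0, 0, 0], "roll": 0, "hand": -0.73},
    {"xyz": [0, 0, 0], "roll": 0, "hand": -0.73},
    {"xyz": [0, 0, 0], "roll": 0, "hand": -0.72},
    {"xyz": [0, 0, 0], "roll": 0, "hand": -0.72}
  ],
  "squeeze": 20
}}

```text
clock: 15.5
tool_pos: [514.4, -335.9, 162.8]
eef_rot: [3.138, -0.145, 0.002]
wrist_force: [4.7, 0.1, 0.2]
finger_gap: 13.0
grip_force: 69.0
```

Emit:
{"op": "step_arm", "data": {
  "commands": [
    {"xyz": [0, 0, 0], "roll": 0, "hand": -0.71},
    {"xyz": [0, 0, 0], "roll": 0, "hand": -0.71},
    {"xyz": [0, 0, 0], "roll": 0, "hand": -0.7},
    {"xyz": [0, 0, 0], "roll": 0, "hand": -0.7},
    {"xyz": [0, 0, 0], "roll": 0, "hand": -0.695},
    {"xyz": [0, 0, 0], "roll": 0, "hand": -0.695},
    {"xyz": [0, 0, 0], "roll": 0, "hand": -0.69},
    {"xyz": [0, 0, 0], "roll": 0, "hand": -0.69}
  ],
  "squeeze": 20
}}

```text
clock: 16.5
tool_pos: [514.4, -335.9, 162.8]
eef_rot: [3.138, -0.145, 0.002]
wrist_force: [5.8, 0.8, -0.3]
finger_gap: 13.4
grip_force: 41.4
```

```bash
python3 - <<'E'
from cell import robot
s=robot.read_state()
print(s["tool_pos"],s["wrist_force"],s["torque"],s["grip_force"],s["finger_gap"])
E
```

```text
[ 514.44547353 -335.93153068  162.80546779] [ 5.79373202  0.79330194 -0.30728053] [ 0.02253033 -0.96082047 -0.05513478] 41.39787554740906 13.368305930480851
```

Emit:
{"op": "step_arm", "data": {
  "commands": [
    {"xyz": [0, 0, 0], "roll": 0, "hand": -0.687},
    {"xyz": [0, 0, 0], "roll": 0, "hand": -0.685},
    {"xyz": [0, 0, 0], "roll": 0, "hand": -0.685},
    {"xyz": [0, 0, 0], "roll": 0, "hand": -1},
    {"xyz": [0, 0, 0], "roll": 0, "hand": -1},
    {"xyz": [0, 0, 0], "roll": 0, "hand": -1},
    {"xyz": [0, 0, 0], "roll": 0, "hand": -1},
    {"xyz": [0, 0, 0], "roll": 0, "hand": -1}
  ],
  "squeeze": 20
}}

```text
clock: 17.5
tool_pos: [514.5, -335.9, 162.8]
eef_rot: [3.138, -0.145, 0.002]
wrist_force: [5.7, 0.2, -1.2]
finger_gap: 13.4
grip_force: 29.9
```

```bash
python3 - <<'E'
from cell import robot
s=robot.read_state()
print(s["tool_pos"],s["wrist_force"],s["torque"],s["grip_force"],s["finger_gap"])
E
```

```text
[ 514.4641398  -335.89068008  162.76781099] [ 5.6879786   0.1518717  -1.21032683] [ 0.06339935 -0.97393442 -0.01763274] 29.852001070976257 13.406013169445293
```

The grip is now 30 N. I'll write a numeric tilt estimator from the wrist image using the hook edge, then swing the gripper in an arc about the lip.

```bash
cat > tilt.py <<'E'
from h import *
from cell import robot
s=robot.read_state();m=robot.camera_model("wrist");im=robot.get_image("wrist")
T=R.from_rotvec(s["eef_rot"]).as_matrix()
g=s["tool_pos"]+T@[0,0,3]
bx,bz=T[:,0],np.array([0,0,1.]);by=np.cross(bz,bx)
def pt(q,th):  # tub frame point -> world, tipped by th about the grip (22,0,111)
    x,y,z=np.array(q)-[22,0,111];c,n=np.cos(th),np.sin(th)
    return g+bx*(x*c-z*n)+by*y+bz*(x*n+z*c)
hsv=cv2.cvtColor(im,cv2.COLOR_RGB2HSV)
blue=cv2.inRange(hsv,(105,150,30),(125,255,255))[:,240:400]
rows=np.where((blue>0).sum(1)>60)[0]
yel=cv2.inRange(hsv,(15,120,40),(30,255,255))[:,300:340]
yr=np.where((yel>0).sum(1)>8)[0]
print("blue rows",rows[[0,-1]] if len(rows) else None,"fin rows",yr[[0,-1]] if len(yr) else None)
for d in range(0,91,15):
    th=np.radians(d)
    print(d,"hook",proj(m,[pt((66,0,84),th),pt((66,0,58),th)])[:,1].round(),"fin",proj(m,[pt((45,0,125),th),pt((3,0,125),th),pt((45,0,84),th)])[:,1].round())
print(s["clock"],s["tool_pos"].round(1),"F",s["wrist_force"].round(1),"T",s["torque"].round(2),"grip",round(s["grip_force"]),round(s["finger_gap"],1))
E
python3 tilt.py
```

```text
blue rows [198 271] fin rows [306 432]
0 hook [209. 196.] fin [300. 400. 255.]
15 hook [203. 176.] fin [320. 396. 248.]
30 hook [206. 161.] fin [342. 388. 245.]
45 hook [220. 155.] fin [364. 378. 248.]
60 hook [248. 164.] fin [384. 365. 259.]
75 hook [290. 193.] fin [399. 352. 277.]
90 hook [342. 246.] fin [408. 338. 302.]
17.5 [ 514.5 -335.9  162.8] F [ 5.7  0.2 -1.2] T [ 0.06 -0.97 -0.02] grip 30 13.4
```

Emit:
{"op": "step_arm", "data": {
  "commands": [
    {"xyz": [-0.15, 0, -0.19], "roll": 0, "hand": -1},
    {"xyz": [-0.15, 0, -0.19], "roll": 0, "hand": -1},
    {"xyz": [-0.15, 0, -0.19], "roll": 0, "hand": -1},
    {"xyz": [-0.15, 0, -0.19], "roll": 0, "hand": -1},
    {"xyz": [-0.15, 0, -0.19], "roll": 0, "hand": -1},
    {"xyz": [-0.15, 0, -0.17], "roll": 0, "hand": -1},
    {"xyz": [0, 0, 0], "roll": 0, "hand": -1},
    {"xyz": [0, 0, 0], "roll": 0, "hand": -1}
  ],
  "squeeze": 20
}}

```text
clock: 18.55
tool_pos: [491.1, -333.7, 190.5]
eef_rot: [3.138, -0.145, -0.002]
wrist_force: [3.7, 0.1, 0.6]
finger_gap: 13.6
grip_force: 30.1
```

```bash
python3 tilt.py
```

```text
blue rows [165 303] fin rows [310 387]
0 hook [209. 196.] fin [300. 400. 255.]
15 hook [203. 175.] fin [320. 396. 247.]
30 hook [206. 161.] fin [342. 388. 245.]
45 hook [221. 155.] fin [364. 378. 248.]
60 hook [249. 164.] fin [384. 365. 259.]
75 hook [290. 193.] fin [399. 352. 277.]
90 hook [342. 247.] fin [408. 338. 302.]
18.55 [ 491.1 -333.7  190.5] F [3.7 0.1 0.6] T [-0.12 -0.39  0.03] grip 30 13.6
```

It turns in the grip, to about 25° so far. I continue the arc.

Emit:
{"op": "step_arm", "data": {
  "commands": [
    {"xyz": [-0.3, 0, -0.36], "roll": 0, "hand": -1},
    {"xyz": [-0.33, 0, -0.3], "roll": 0, "hand": -1},
    {"xyz": [-0.34, 0, -0.24], "roll": 0, "hand": -1},
    {"xyz": [-0.35, 0, -0.2], "roll": 0, "hand": -1},
    {"xyz": [-0.36, 0, -0.16], "roll": 0, "hand": -1},
    {"xyz": [-0.36, 0, -0.12], "roll": 0, "hand": -1},
    {"xyz": [-0.36, 0, -0.1], "roll": 0, "hand": -1},
    {"xyz": [-0.36, 0, -0.05], "roll": 0, "hand": -1}
  ],
  "squeeze": 20
}}

```text
clock: 19.6
tool_pos: [423.5, -327.5, 230.4]
eef_rot: [3.137, -0.145, 0.006]
wrist_force: [5.1, 1.1, 3.5]
finger_gap: 13.6
grip_force: 32.2
```

```bash
python3 tilt.py
```

```text
blue rows [ 71 269] fin rows [235 365]
0 hook [209. 197.] fin [300. 400. 256.]
15 hook [203. 176.] fin [320. 396. 248.]
30 hook [206. 161.] fin [342. 388. 245.]
45 hook [220. 156.] fin [364. 378. 248.]
60 hook [248. 164.] fin [384. 365. 259.]
75 hook [290. 192.] fin [398. 352. 277.]
90 hook [341. 246.] fin [407. 338. 302.]
19.6 [ 423.5 -327.5  230.4] F [5.1 1.1 3.5] T [ 0.26 -1.22 -0.  ] grip 32 13.6
```

Emit:
{"op": "step_arm", "data": {
  "commands": [
    {"xyz": [-0.3, 0, -0.04], "roll": 0, "hand": -1},
    {"xyz": [-0.3, 0, 0], "roll": 0, "hand": -1},
    {"xyz": [-0.3, 0, 0], "roll": 0, "hand": -1},
    {"xyz": [-0.3, 0, 0], "roll": 0, "hand": -1},
    {"xyz": [-0.3, 0, 0], "roll": 0, "hand": -1},
    {"xyz": [-0.3, 0, 0.02], "roll": 0, "hand": -1},
    {"xyz": [-0.3, 0, 0.04], "roll": 0, "hand": -1},
    {"xyz": [0, 0, 0], "roll": 0, "hand": -1}
  ],
  "squeeze": 20
}}

```text
clock: 20.65
tool_pos: [369.6, -322.4, 228.0]
eef_rot: [-3.138, 0.145, 0.002]
wrist_force: [2.5, -1.2, 0.1]
finger_gap: 13.4
grip_force: 32.4
```

```bash
sed -i 's/pt((66,0,58),th)\]/pt((66,0,58),th),pt((45,0,0),th)]/' tilt.py; python3 tilt.py
```

```text
blue rows [  0 257] fin rows [316 379]
0 hook [209. 196. 208.] fin [300. 400. 255.]
15 hook [203. 175. 168.] fin [320. 396. 247.]
30 hook [206. 161. 127.] fin [342. 388. 245.]
45 hook [220. 155.  86.] fin [364. 378. 248.]
60 hook [248. 164.  46.] fin [384. 365. 259.]
75 hook [290. 193.   9.] fin [399. 352. 277.]
90 hook [342. 247. -13.] fin [408. 337. 302.]
20.65 [ 369.6 -322.4  228. ] F [ 2.5 -1.2  0.1] T [-0.25 -0.63  0.05] grip 32 13.4
```

The tilt is about 75°. I tighten the grip to lock it, then draw the lip back from the wall so the offcuts fall.

Emit:
{"op": "step_arm", "data": {
  "commands": [
    {"xyz": [0, 0, 0], "roll": 0, "hand": -1},
    {"xyz": [0, 0, 0], "roll": 0, "hand": -1},
    {"xyz": [0.3, 0, 0], "roll": 0, "hand": -1},
    {"xyz": [0.4, 0, 0], "roll": 0, "hand": -1},
    {"xyz": [0.5, 0, 0], "roll": 0, "hand": -1},
    {"xyz": [0.5, 0, 0], "roll": 0, "hand": -1},
    {"xyz": [0.4, 0, 0], "roll": 0, "hand": -1},
    {"xyz": [0, 0, 0], "roll": 0, "hand": -1}
  ],
  "squeeze": 80
}}

```text
clock: 21.7
tool_pos: [423.6, -327.4, 228.1]
eef_rot: [3.138, -0.144, -0.0]
wrist_force: [-0.7, 0.3, -1.4]
finger_gap: 13.2
grip_force: 78.0
```

```bash
python3 tilt.py; python3 - <<'E'
from h import *
from cell import robot
import cv2
a=robot.get_image("scene")[150:290,150:290,::-1]; b=robot.get_image("top")[210:320,385:500,::-1]
cv2.imwrite("pics/f.png",np.hstack([cv2.resize(a,(400,400),interpolation=2),cv2.resize(b,(400,400),interpolation=2)]))
for n in("top","scene"):
    hsv=cv2.cvtColor(robot.get_image(n),cv2.COLOR_RGB2HSV)
    k=cv2.inRange(hsv,(90,90,60),(104,255,255)); print(n,[ (c.round().tolist(),int(st[4])) for c,st in zip(*[cv2.connectedComponentsWithStats(k)[i] for i in(3,2)]) if 8<st[4]<400])
E
```

```text
blue rows [  0 256] fin rows [259 379]
0 hook [209. 196. 209.] fin [300. 400. 255.]
15 hook [203. 176. 168.] fin [320. 396. 248.]
30 hook [206. 161. 127.] fin [342. 388. 245.]
45 hook [221. 155.  86.] fin [364. 378. 248.]
60 hook [248. 164.  46.] fin [384. 365. 259.]
75 hook [290. 193.  10.] fin [399. 352. 277.]
90 hook [342. 247. -13.] fin [408. 338. 302.]
21.7 [ 423.6 -327.4  228.1] F [-0.7  0.3 -1.4] T [ 0.03  0.06 -0.02] grip 78 13.2
top [([308.0, 131.0], 389), ([368.0, 195.0], 13), ([427.0, 285.0], 69)]
scene [([224.0, 233.0], 74)]
```

Emit:
{"op": "step_arm", "data": {
  "commands": [
    {"xyz": [0.3, 0, 0], "roll": 0, "hand": -1},
    {"xyz": [-0.3, 0, -0.3], "roll": 0, "hand": -1},
    {"xyz": [0.3, 0, -0.5], "roll": 0, "hand": -1},
    {"xyz": [-0.3, 0, -0.7], "roll": 0, "hand": -1},
    {"xyz": [0, 0, -0.9], "roll": 0, "hand": -1},
    {"xyz": [0, 0, -0.9], "roll": 0, "hand": -1},
    {"xyz": [0, 0, -0.9], "roll": 0, "hand": -1},
    {"xyz": [0, 0, -0.5], "roll": 0, "hand": -1}
  ]
}}

```text
clock: 22.95
tool_pos: [422.8, -327.5, 348.3]
eef_rot: [3.136, -0.145, 0.004]
wrist_force: [-0.0, -0.3, -2.2]
finger_gap: 13.1
grip_force: 78.0
```

```bash
python3 tilt.py|grep -v "hook"; python3 - <<'E'
from h import *
from cell import robot
a=robot.get_image("scene")[170:290,150:290,::-1]; b=robot.get_image("top")[210:330,370:510,::-1]
c=robot.get_image("wrist")[:,:,::-1]
f=lambda i:cv2.resize(i,(400,300),interpolation=2)
cv2.imwrite("pics/f2.png",np.vstack([np.hstack([f(a),f(b)]),np.hstack([f(c),f(c[100:340,160:480])])]))
E
```

```text
blue rows [  0 250] fin rows [322 363]
22.95 [ 422.8 -327.5  348.3] F [-0.  -0.3 -2.2] T [ 0.02  0.09 -0.02] grip 78 13.1
```

View pics/f2.png

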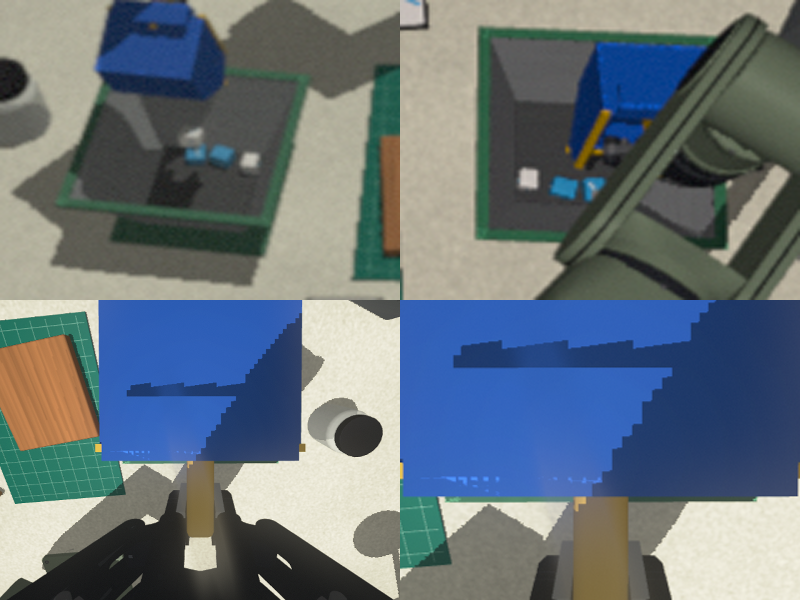

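All four offcuts (two blue, two white) lie on the hopper floor in the scene crop near (185–250,130–160), and the tub is empty. Next I carry the tub to the board.

Emit:
{"op": "step_arm", "data": {
  "commands": [
    {"xyz": [-0.1, -0.5, 0], "roll": 0, "hand": -1},
    {"xyz": [-0.2, -0.9, 0], "roll": 0, "hand": -1},
    {"xyz": [-0.2, -0.9, 0], "roll": 0, "hand": -1},
    {"xyz": [-0.2, -0.9, 0], "roll": 0, "hand": -1},
    {"xyz": [-0.2, -0.9, 0], "roll": 0, "hand": -1},
    {"xyz": [-0.2, -0.9, 0], "roll": 0, "hand": -1},
    {"xyz": [-0.2, -0.9, 0], "roll": 0, "hand": -1},
    {"xyz": [-0.2, -0.9, 0], "roll": 0, "hand": -1}
  ]
}}

```text
clock: 24.15
tool_pos: [400.6, -152.7, 346.0]
eef_rot: [-3.138, 0.144, -0.001]
wrist_force: [0.7, -0.0, -1.7]
finger_gap: 12.7
grip_force: 78.0
```

Emit:
{"op": "step_arm", "data": {
  "commands": [
    {"xyz": [-0.2, -0.9, 0.3], "roll": 0, "hand": -1},
    {"xyz": [-0.2, -0.9, 0.7], "roll": 0, "hand": -1},
    {"xyz": [-0.2, -0.9, 0.9], "roll": 0, "hand": -1},
    {"xyz": [-0.2, -0.9, 0.9], "roll": 0, "hand": -1},
    {"xyz": [-0.2, -0.9, 0.9], "roll": 0, "hand": -1},
    {"xyz": [-0.3, -0.7, 0.9], "roll": 0, "hand": -1},
    {"xyz": [0, 0, 0.9], "roll": 0, "hand": -1},
    {"xyz": [0, 0, 0.5], "roll": 0, "hand": -1}
  ]
}}

```text
clock: 25.15
tool_pos: [379.9, -21.2, 195.1]
eef_rot: [-3.138, 0.143, 0.001]
wrist_force: [-0.1, -0.6, -1.3]
finger_gap: 13.1
grip_force: 78.1
```

```bash
python3 tilt.py|grep -v "hook"
```

```text
blue rows [  0 256] fin rows [312 376]
25.15 [379.9 -21.2 195.1] F [-0.1 -0.6 -1.3] T [-0.01  0.06 -0.02] grip 78 13.1
```

Emit:
{"op": "step_arm", "data": {
  "commands": [
    {"xyz": [0, 0, 0.4], "roll": 0, "hand": -1},
    {"xyz": [0, 0, 0.5], "roll": 0, "hand": -1},
    {"xyz": [0, 0, 0.4], "roll": 0, "hand": -1},
    {"xyz": [0, 0, 0.15], "roll": 0, "hand": -1},
    {"xyz": [0, 0, 0.1], "roll": 0, "hand": -1},
    {"xyz": [0, 0, 0.1], "roll": 0, "hand": -0.69},
    {"xyz": [0, 0, 0], "roll": 0, "hand": -0.688},
    {"xyz": [0, 0, 0], "roll": 0, "hand": -0.686}
  ],
  "squeeze": 20
}}

```text
clock: 26.2
tool_pos: [381.0, -22.2, 154.7]
eef_rot: [3.138, -0.145, 0.001]
wrist_force: [0.6, 0.2, -1.2]
finger_gap: 13.1
grip_force: 34.1
```

```bash
python3 tilt.py|grep -v "hook"
```

```text
blue rows [  0 256] fin rows [314 373]
26.2 [381.  -22.2 154.7] F [ 0.6  0.2 -1.2] T [-0.02  0.15 -0.03] grip 34 13.1
```

Not in contact yet. I keep lowering and easing the grip.

Emit:
{"op": "step_arm", "data": {
  "commands": [
    {"xyz": [0, 0, 0.1], "roll": 0, "hand": -0.685},
    {"xyz": [0, 0, 0.1], "roll": 0, "hand": -0.684},
    {"xyz": [0, 0, 0.05], "roll": 0, "hand": -0.683},
    {"xyz": [0, 0, 0], "roll": 0, "hand": -0.682},
    {"xyz": [0, 0, 0], "roll": 0, "hand": -0.681},
    {"xyz": [0, 0, 0], "roll": 0, "hand": -0.68},
    {"xyz": [0, 0, 0], "roll": 0, "hand": -0.68},
    {"xyz": [0, 0, 0], "roll": 0, "hand": -0.68}
  ],
  "squeeze": 20
}}

```text
clock: 27.25
tool_pos: [382.6, -22.4, 152.6]
eef_rot: [3.138, -0.145, 0.009]
wrist_force: [-9.7, 0.7, 35.8]
finger_gap: 13.7
grip_force: 24.3
```

```bash
python3 tilt.py|grep -v "hook"
```

```text
blue rows [  0 258] fin rows [261 374]
27.25 [382.6 -22.4 152.6] F [-9.7  0.7 35.8] T [0.11 1.48 0.03] grip 24 13.7
```

The lip is on the board. I move the gripper back (+x) along the arc over the lip to bring the tub upright.

Emit:
{"op": "step_arm", "data": {
  "commands": [
    {"xyz": [0.1, 0, -0.05], "roll": 0, "hand": -0.679},
    {"xyz": [0.2, 0, -0.06], "roll": 0, "hand": -0.678},
    {"xyz": [0.25, 0, -0.06], "roll": 0, "hand": -0.677},
    {"xyz": [0.25, 0, -0.05], "roll": 0, "hand": -0.677},
    {"xyz": [0.25, 0, -0.03], "roll": 0, "hand": -0.677},
    {"xyz": [0.25, 0, -0.02], "roll": 0, "hand": -0.677},
    {"xyz": [0.25, 0, 0], "roll": 0, "hand": -0.677},
    {"xyz": [0.25, 0, 0], "roll": 0, "hand": -0.677}
  ],
  "squeeze": 20
}}

```text
clock: 28.3
tool_pos: [425.9, -26.4, 154.7]
eef_rot: [3.138, -0.145, -0.001]
wrist_force: [-0.8, -0.7, -0.2]
finger_gap: 13.8
grip_force: 12.1
```

```bash
python3 tilt.py|grep -v "hook"
```

```text
blue rows [ 40 245] fin rows [237 364]
28.3 [425.9 -26.4 154.7] F [-0.8 -0.7 -0.2] T [-0.04  0.24  0.07] grip 12 13.8
```

Emit:
{"op": "step_arm", "data": {
  "commands": [
    {"xyz": [0.3, 0, 0.06], "roll": 0, "hand": -0.677},
    {"xyz": [0.3, 0, 0.04], "roll": 0, "hand": -0.677},
    {"xyz": [0.3, 0, 0.05], "roll": 0, "hand": -0.677},
    {"xyz": [0.3, 0, 0.06], "roll": 0, "hand": -0.677},
    {"xyz": [0.3, 0, 0.08], "roll": 0, "hand": -0.677},
    {"xyz": [0.3, 0, 0.1], "roll": 0, "hand": -0.677},
    {"xyz": [0.3, 0, 0.12], "roll": 0, "hand": -0.677},
    {"xyz": [0.3, 0, 0.12], "roll": 0, "hand": -0.677}
  ],
  "squeeze": 20
}}

```text
clock: 29.35
tool_pos: [487.8, -32.1, 142.0]
eef_rot: [3.138, -0.145, 0.009]
wrist_force: [-1.9, -0.5, 19.0]
finger_gap: 13.7
grip_force: 15.5
```

```bash
python3 tilt.py|grep -v "hook"
```

```text
blue rows [122 304] fin rows [328 384]
29.35 [487.8 -32.1 142. ] F [-1.9 -0.5 19. ] T [ 0.1   0.44 -0.  ] grip 15 13.7
```

The tilt is about 32°. I lift slightly and shift 45 mm forward, so the remaining drag ends near the board's centre.

Emit:
{"op": "step_arm", "data": {
  "commands": [
    {"xyz": [0, 0, -0.3], "roll": 0, "hand": -0.677},
    {"xyz": [0, 0, -0.3], "roll": 0, "hand": -0.677},
    {"xyz": [-0.4, 0, 0], "roll": 0, "hand": -0.677},
    {"xyz": [-0.5, 0, 0], "roll": 0, "hand": -0.677},
    {"xyz": [-0.5, 0, 0], "roll": 0, "hand": -0.677},
    {"xyz": [-0.4, 0, 0], "roll": 0, "hand": -0.677},
    {"xyz": [0, 0, 0.25], "roll": 0, "hand": -0.677},
    {"xyz": [0, 0, 0.25], "roll": 0, "hand": -0.677}
  ],
  "squeeze": 20
}}

```text
clock: 30.4
tool_pos: [440.9, -27.7, 141.6]
eef_rot: [3.138, -0.145, 0.001]
wrist_force: [-5.2, 0.5, 21.8]
finger_gap: 13.9
grip_force: 16.3
```

```bash
python3 tilt.py|grep -v "hook"
```

```text
blue rows [135 304] fin rows [327 386]
30.4 [440.9 -27.7 141.6] F [-5.2  0.5 21.8] T [ 0.03  0.48 -0.03] grip 16 13.9
```

Emit:
{"op": "step_arm", "data": {
  "commands": [
    {"xyz": [0.25, 0, 0], "roll": 0, "hand": -0.677},
    {"xyz": [0.25, 0, 0.01], "roll": 0, "hand": -0.677},
    {"xyz": [0.25, 0, 0.03], "roll": 0, "hand": -0.677},
    {"xyz": [0.25, 0, 0.05], "roll": 0, "hand": -0.677},
    {"xyz": [0.25, 0, 0.06], "roll": 0, "hand": -0.677},
    {"xyz": [0.25, 0, 0.08], "roll": 0, "hand": -0.677},
    {"xyz": [0.25, 0, 0.08], "roll": 0, "hand": -0.677},
    {"xyz": [0.2, 0, 0.08], "roll": 0, "hand": -0.677}
  ],
  "squeeze": 20
}}

```text
clock: 31.45
tool_pos: [491.4, -32.4, 132.8]
eef_rot: [3.138, -0.145, 0.006]
wrist_force: [1.3, 0.5, 5.9]
finger_gap: 13.9
grip_force: 14.0
```

```bash
python3 tilt.py|grep -v "hook"
```

```text
blue rows [180 304] fin rows [323 427]
31.45 [491.4 -32.4 132.8] F [1.3 0.5 5.9] T [0.01 0.11 0.01] grip 14 13.9
```

About 10° remains. I finish the arc, then press lightly.

Emit:
{"op": "step_arm", "data": {
  "commands": [
    {"xyz": [0.2, 0, 0.06], "roll": 0, "hand": -0.677},
    {"xyz": [0.2, 0, 0.07], "roll": 0, "hand": -0.677},
    {"xyz": [0.2, 0, 0.08], "roll": 0, "hand": -0.677},
    {"xyz": [0.15, 0, 0.08], "roll": 0, "hand": -0.677},
    {"xyz": [0, 0, 0.05], "roll": 0, "hand": -0.677},
    {"xyz": [0, 0, 0], "roll": 0, "hand": -0.677},
    {"xyz": [0, 0, 0], "roll": 0, "hand": -0.677},
    {"xyz": [0, 0, 0], "roll": 0, "hand": -0.677}
  ],
  "squeeze": 20
}}

```text
clock: 32.5
tool_pos: [509.8, -34.1, 126.5]
eef_rot: [3.138, -0.145, 0.008]
wrist_force: [-4.2, -0.2, 20.8]
finger_gap: 13.6
grip_force: 16.1
```

```bash
python3 tilt.py|grep -v "hook"
```

```text
blue rows [202 304] fin rows [324 411]
32.5 [509.8 -34.1 126.5] F [-4.2 -0.2 20.8] T [0.05 0.54 0.03] grip 16 13.6
```

The tub is upright. I release gently by opening a little, then retreat straight up.

Emit:
{"op": "step_arm", "data": {
  "commands": [
    {"xyz": [0, 0, -0.1], "roll": 0, "hand": -0.67},
    {"xyz": [0, 0, 0], "roll": 0, "hand": -0.65},
    {"xyz": [0, 0, 0], "roll": 0, "hand": -0.6},
    {"xyz": [0, 0, 0], "roll": 0, "hand": -0.5},
    {"xyz": [0, 0, 0], "roll": 0, "hand": -0.4},
    {"xyz": [0, 0, 0], "roll": 0, "hand": -0.4},
    {"xyz": [0, 0, -0.2], "roll": 0, "hand": -0.4},
    {"xyz": [0, 0, -0.4], "roll": 0, "hand": -0.4}
  ]
}}

```text
clock: 33.55
tool_pos: [507.7, -33.9, 141.4]
eef_rot: [3.138, -0.145, -0.001]
wrist_force: [0.1, -0.2, 0.2]
finger_gap: 25.5
grip_force: 0.0
```

Emit:
{"op": "step_arm", "data": {
  "commands": [
    {"xyz": [0, 0, -0.6], "roll": 0, "hand": -0.4},
    {"xyz": [0, 0, -0.8], "roll": 0, "hand": -0.4},
    {"xyz": [0, 0, -0.9], "roll": 0, "hand": -0.4},
    {"xyz": [0, 0, -0.9], "roll": 0, "hand": -0.4},
    {"xyz": [0, 0, -0.9], "roll": 0, "hand": -0.4},
    {"xyz": [0, 0, -0.9], "roll": 0, "hand": -0.4},
    {"xyz": [0, 0, -0.5], "roll": 0, "hand": -0.4},
    {"xyz": [0, 0, 0], "roll": 0, "hand": -0.4}
  ]
}}

```text
clock: 34.55
tool_pos: [508.1, -34.0, 279.7]
eef_rot: [3.138, -0.145, 0.004]
wrist_force: [0.2, 0.4, -0.3]
finger_gap: 25.6
grip_force: 0.0
```

```bash
python3 - <<'E'
from h import *
from cell import robot
s=robot.read_state();m=robot.camera_model("wrist");im=robot.get_image("wrist")
print(s["clock"],s["tool_pos"],s["wrist_force"],s["finger_gap"])
hsv=cv2.cvtColor(im,cv2.COLOR_RGB2HSV)
y=cv2.inRange(hsv,(15,110,40),(32,255,255))
n,l,st,c=cv2.connectedComponentsWithStats(y)
for i in range(1,n):
    if st[i,4]>150: print("yel",st[i].tolist(),cv2.minAreaRect(np.argwhere(l==i)[:,::-1].astype(np.float32)))
b=cv2.inRange(hsv,(105,150,30),(125,255,255));r=np.where((b[:,240:400]>0).sum(1)>60)[0];print("blue rows",r[[0,-1]])
# expected upright tub pixels, origin under release point
yaw=-5.4*np.pi/180;o=np.array([509.8,-34.1,23])-R.from_euler('z',yaw).apply([22,0,0])
P=[[66,0,84],[45,0,125],[3,0,125],[-95,50,47],[-95,-50,47],[0,50,80],[0,-50,80]]
print("origin",o,proj(m,o+R.from_euler('z',yaw).apply(P)).round().tolist())
for nme in("scene","top"):
    hs=cv2.cvtColor(robot.get_image(nme),cv2.COLOR_RGB2HSV);k=cv2.inRange(hs,(92,90,70),(104,255,255))
    n,l,st,c=cv2.connectedComponentsWithStats(k);print(nme,[(c[i].round().tolist(),int(st[i,4])) for i in range(1,n) if 15<st[i,4]<300])
E
```

```text
34.55 [508.14109631 -33.96213667 279.71598449] [ 0.23566033  0.35947595 -0.27008898] 25.600553130872402
yel [257, 193, 15, 113, 1068] ((264.07354736328125, 248.97132873535156), (112.40958404541016, 9.737834930419922), 87.1375961303711)
yel [369, 193, 15, 113, 1037] ((375.9576721191406, 248.9431610107422), (9.603906631469727, 112.48733520507812), 3.1221303939819336)
yel [311, 197, 19, 65, 1077] ((320.0, 229.0), (64.0, 18.0), 90.0)
yel [292, 320, 58, 5, 290] ((320.5, 322.0), (4.0, 57.0), 90.0)
yel [96, 325, 73, 43, 738] ((132.10440063476562, 346.2495422363281), (77.26083374023438, 11.103941917419434), 27.8240966796875)Traceback (most recent call last):
  File "<stdin>", line 10, in <module>
IndexError: index 0 is out of bounds for axis 0 with size 0
```

```bash
python3 - <<'E'
from h import *
from cell import robot
m=robot.camera_model("wrist")
for tilt in(0,5,10):
  yaw=-5.4*np.pi/180
  Q=R.from_euler('z',yaw)*R.from_euler('y',-np.radians(tilt))
  o=np.array([509.8,-34.1,23])-R.from_euler('z',yaw).apply([22,0,0])
  P=[[45,0,125],[3,0,125],[-95,50,47],[-95,-50,47],[45,48,80],[45,-48,80]]
  print(tilt,o.round(),proj(m,o+Q.apply(P)).round().tolist())
for nme in("scene","top"):
    hs=cv2.cvtColor(robot.get_image(nme),cv2.COLOR_RGB2HSV);k=cv2.inRange(hs,(92,90,70),(104,255,255))
    n,l,st,c=cv2.connectedComponentsWithStats(k);print(nme,[(c[i].round().tolist(),int(st[i,4])) for i in range(1,n) if 15<st[i,4]<300])
E
```

```text
0 [488. -32.  23.] [[320.0, 200.0], [320.0, 256.0], [271.0, 317.0], [369.0, 317.0], [262.0, 188.0], [379.0, 188.0]]
5 [488. -32.  23.] [[320.0, 217.0], [320.0, 269.0], [272.0, 316.0], [368.0, 316.0], [261.0, 197.0], [379.0, 197.0]]
10 [488. -32.  23.] [[320.0, 233.0], [320.0, 282.0], [274.0, 314.0], [367.0, 314.0], [261.0, 207.0], [379.0, 207.0]]
scene [([224.0, 232.0], 105)]
top [([199.0, 154.0], 186), ([431.0, 284.0], 143)]
```

The tub's pixels match an upright tub near the board's centre, within about 5 mm. The gripper is clear and the offcuts are still in the hopper, so I hand in.

```bash
python3 -c "
from cell import robot
print(robot.sign_off())"
```

```text
the job is handed in; nothing more can be done
None
```

The job is handed in, with no verdict returned: all four offcuts were seen on the hopper floor, and by wrist-camera measurement the empty blue tub stands upright near the board's centre; I did not measure the other things again at the end.

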